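Bolt the gold sample chamber shut

ROBOT

A 6-joint arm with a two-finger parallel gripper is mounted at the origin on the work surface. World frame = base frame: x ahead of the robot, y to its left, z up, the work surface at z = 0. Lengths are in m, angles in rad, forces in N, time in s.
With the tool pointing down it reaches from about 0.35 to 0.975 m from the base axis. Payload 7.1 kg.
Tool frame: the origin (TCP) lies on the centre line of the jaws, within the pads' length; the fingertips stand arm.tips_ahead ahead of it and the grasp point (between the pads) lies 11 mm behind it (arm.tips_ahead is the distance from the TCP to the fingertips, in m); x points along the fingers, y is the direction in which the jaws open and shut, and the axes are right-handed (so a half turn about x gives the same grasp; the last joint's range is limited). The gripper opens to 88 mm and grips with 3 to 60 N. Pads are 20 mm wide; open, the fingers measure 115 mm over their backs; the gripper's body (75 mm by 178 mm) begins 61 mm behind the grasp point.
Start: joints at [-1.245, 0.423, 1.63, -0, 1.089, -0.019], TCP at [0.211, -0.588, 0.231] pointing down, gripper open.
Joint ranges: [-3, 3], [-0.9, 2.11], [0.09, 2.58], [-1.31, 4.45], [0.11, 2.69], [-2.54, 2.54]. Speed limits (rad/s): [2.39, 2.39, 3.01, 3.14, 3.14, 3.14].

INTERFACE

Orientations are given as a rotation vector (axis times angle).
In Python, from bench import arm, get_image gives the robot as it stands. Calls block until the motion is done:
- arm.move_ptp(position, orientation): joint-space move of the TCP to a pose.
- arm.line_to(position, rotation=None, feed=0.15, force_limit=None): straight line of the TCP; rotation=None keeps the orientation; feed is the mean speed in m/s. With force_limit (N) it stops when the force on the tool has changed by that much, and returns True; else False.
- arm.goto_joints(angles): joint-space move.
- arm.gripper_to(opening): finger opening in m; the grip force is fixed at half the most; returns when the fingers have stopped.
- arm.dwell(seconds).
- arm.inverse_kinematics(position, orientation): joint angles nearest the present ones, or None.
- arm.get_state(): the state.
- get_image(name): name is "scene" or "top"; returns a dict with "color" (420x560x3 uint8, blue, green, red), "depth" (420x560 float32, m along the optical axis (not along the pixel's ray), 0 where there is no reading), "fx", "fy", "cx", "cy" (pixels), "k1" (the pictures are not rectified: a ray, as slopes to the right and down, at radius r is drawn at 1 + k1 r^2 times it, then the intrinsics apply), "rvec" (rotation vector, rad) and "tvec" (3), from world to camera coordinates, as OpenCV has them. Camera axes: x right, y down, z forward; pixel columns grow to the right and rows downward; lengths in m; the calibration is good to about 2 mm. A picture is of the moment at which its call begins.
A pose or a line that the arm cannot do raises arm.Unreachable and nothing moves.
- arm.sign_off(): hands the job in, once; it reports no verdict.
The state is a dict: "t": time; "joint_positions": joint angles; "qd": joint speeds; "joint_efforts": joint torques, N m; "ee_pos": TCP position; "eef_rot": TCP orientation; "wrist_force": force on the tool from outside, world axes, zero at the start; "moment": the same for the moment, N m; "finger_gap": finger opening in m.
Only numpy, scipy, OpenCV 4.12 (cv2) and the standard library are available. Lean on these libraries where they do the work, as an engineer would, in place of code of your own. Each camera call takes 0.05 s, during which the arm holds its last target.

TASK

The samples in the gold chamber are ready to measure: push the sliding bolt on its lid across by the black knob until the bolt is fully home, its tip right through the keeper, and let go. Leave the bolt of the plain aluminium chamber drawn back as it is, and do not shift or knock over the blue lens tube.

Things in the scene. Friction and masses are not known exactly. Their poses are not given: they have to be found in the camera images.
- gold_knob (a point): Top centre of the black knob on the GOLD chamber's bolt: an upright post 18 mm in diameter, its top 52 mm above the chamber's flat lid and 122 mm above the work surface; its upper 35 mm is free all round. The knob and bolt slide along this point's +y (level) to the keeper, the black bridge near the +y end of the lid; x points across the bolt, z up. The chamber may be turned up to 23 degrees.
- gold_bolt (a joint): Slide of that steel bolt in m: 0 drawn back, 0.045 home at its stop; starts at 0 to 0.010. Tip enters the keeper at 0.013, clears its far side at 0.033. About 3 N of friction; stays where left. Chamber: fixed box 130 mm (x) by 200 mm (y), 70 mm high, lid shut; at 0 the knob is 22.5 mm to the -y side of its centre. Guides and keeper, up to 34 mm wide, rise 17 mm above the lid.
- alu_bolt (a joint): Slide of the other chamber's bolt (m, same meaning): an identical chamber in plain silver aluminium with the same black knob, its bolt drawn back (0 to 0.010). To be left alone. One chamber stands on the robot's left, the other on its right, either way round.
- lens_tube: Loose blue lens tube standing upright between the two chambers, 38 mm in diameter, 70 mm high, about 0.15 kg. Origin at the centre of its underside, z up. To be left standing where it is.
Mind the look-alikes: they are no part of the job. Several things look just like the part that bears alu_bolt: the one meant starts farthest to the robot's left.

How it is judged:
By the outcome, as a careful person would: the job done as asked, in the order asked, and still so for the second after the job is handed in, with the robot touching nothing.
It also fails if it takes over 26 s, if anything falls off the work surface, if the arm or the gripper's body presses on something with over 40 N, if the wrist force passes 120 N, or if a joint passes its speed limit or range.

## Working session

There is one attempt and no reset: what is moved stays moved. The work goes in short steps, each a Python script; the robot and the scene stay as the last script left them, time stands still between calls to the robot, and variables do not carry over. Pictures are saved under pics/ and viewed, and the job is handed in when it is done.

```bash
mkdir -p pics
python3 - <<'E'
from bench import arm,get_image
import cv2,pickle
d={}
for n in("scene","top"):
    d[n]=get_image(n);cv2.imwrite(f"pics/{n}0.png",d[n]["color"])
    print(n,{k:v for k,v in d[n].items() if k not in("color","depth")})
pickle.dump(d,open("d0.pkl","wb"))
print(arm.get_state(),arm.tips_ahead)
E
```

```text
scene {'fx': 397.9256242797058, 'fy': 397.9256242797058, 'cx': 279.33354722173897, 'cy': 205.48364623329155, 'k1': 0.04056455715147037, 'rvec': array([ 1.2830128 ,  2.15752025, -0.97897298]), 'tvec': array([ 0.24433722, -0.17239887,  1.14974162])}
top {'fx': 408.5586385200658, 'fy': 408.5586385200658, 'cx': 285.60337221368746, 'cy': 210.43897962422167, 'k1': 0.00020814423722415745, 'rvec': array([ 2.19437206, -2.1712723 ,  0.1002961 ]), 'tvec': array([-0.03824991,  0.47036242,  0.88945102])}
{'t': 0.1, 'joint_positions': array([-1.24501257e+00,  4.23758374e-01,  1.63060120e+00, -2.73975023e-05,
        1.08860708e+00, -1.89999719e-02]), 'qd': array([-0.00101361, -0.00283027, -0.00333231,  0.00141064,  0.00171027,
        0.0001025 ]), 'joint_efforts': array([ 1.07724591e-03, -5.45615602e+01, -2.74325019e+01,  6.44834479e-02,
        1.87041453e-02, -1.51750288e-05]), 'ee_pos': array([ 0.21110623, -0.58774743,  0.22998806]), 'eef_rot': array([ 2.03442713,  0.35568859, -2.03491023]), 'wrist_force': array([-0.0241054 , -0.10655594,  0.05910711]), 'moment': array([-0.02520836,  0.01459441, -0.03052903]), 'finger_gap': 0.08799684944536756} 0.008
```

View pics/scene0.png

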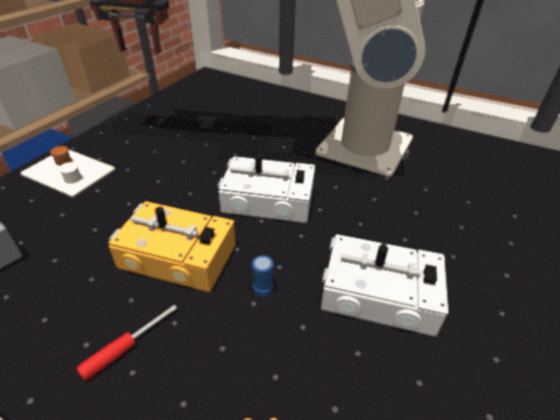

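View pics/top0.png

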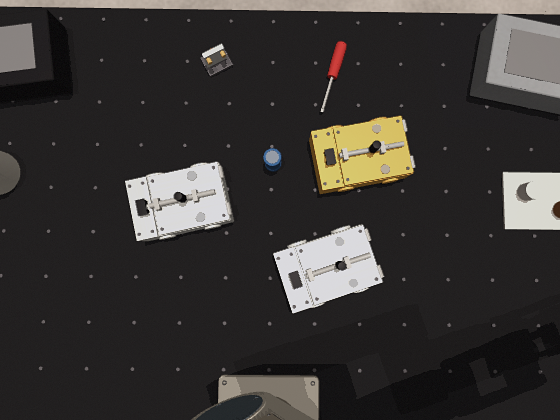

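The top view shows the gold chamber at about (362,155) with its knob at (375,147) and its keeper at (330,157), so the bolt slides image-left, roughly world +y. The lens tube is at (272,159). There are two silver chambers: (180,200), which is farthest left and the one to leave alone, and a look-alike at (328,268). Next I'll measure the gold knob and the slide direction.

```bash
cat > h.py <<'E'
import numpy as np,cv2
def cam(im):
    R=cv2.Rodrigues(im["rvec"])[0];return R,-R.T@im["tvec"]
def rays(im,px):
    px=np.atleast_2d(px).astype(float)
    d=(px-[im["cx"],im["cy"]])/[im["fx"],im["fy"]]
    u=d.copy()
    for _ in range(20): u=d/(1+im["k1"]*(u**2).sum(1,keepdims=True))
    R,c=cam(im); return c,np.c_[u,np.ones(len(u))]@R
def plane(im,px,z):
    c,r=rays(im,px); return c+r*((z-c[2])/r[:,2:])
def depthpts(im,px):
    c,r=rays(im,px);px=np.atleast_2d(px)
    return c+r*im["depth"][px[:,1],px[:,0]][:,None]
def tri(a,pa,b,pb):
    c1,r1=rays(a,pa);c2,r2=rays(b,pb);r1=r1[0]/np.linalg.norm(r1);r2=r2[0]/np.linalg.norm(r2)
    s=np.linalg.lstsq(np.c_[r1,-r2],c2-c1,rcond=None)[0]
    p,q=c1+s[0]*r1,c2+s[1]*r2;return (p+q)/2,np.linalg.norm(p-q)
E
python3 - <<'E'
from h import *;import pickle
d=pickle.load(open("d0.pkl","rb"))
t=d["top"]
for n,b in(("top",(295,105,425,205)),("scene",(100,190,245,295))):
    im=d[n];x0,y0,x1,y1=b
    c=cv2.resize(im["color"][y0:y1,x0:x1],None,fx=5,fy=5,interpolation=cv2.INTER_CUBIC);cv2.imwrite(f"pics/crop_{n}.png",c)
hsv=cv2.cvtColor(t["color"],cv2.COLOR_BGR2HSV)
m=cv2.inRange(hsv,(15,100,100),(35,255,255));m[:, :290]=0
v,u=np.nonzero(m);px=np.c_[u,v];P=depthpts(t,px)
g=P[abs(P[:,2]-.07)<.008];print(len(P),len(g),g[:,2].mean())
rect=cv2.minAreaRect((g[:,:2]*1000).astype(np.float32));print("lid rect mm",rect)
# knob by depth
R0=np.array([(x,y) for y in range(110,200) for x in range(300,425)])
Q=depthpts(t,R0)
k=(Q[:,2]>.112)&(Q[:,2]<.135);print("knob depth",k.sum(),Q[k].mean(0),R0[k].mean(0),np.ptp(Q[k],0))
print("plane .122",plane(t,R0[k].mean(0),.122))
S=d["scene"];R1=np.array([(x,y) for y in range(190,295) for x in range(100,245)])
Q=depthpts(S,R1);k=(Q[:,2]>.116)&(Q[:,2]<.135);print("scene knob",k.sum(),Q[k].mean(0),R1[k].mean(0))
# tall blue
m=cv2.inRange(hsv,(95,80,60),(125,255,255));v,u=np.nonzero(m);s=(abs(u-272)<20)&(abs(v-159)<20)
P=depthpts(t,np.c_[u,v][s]);P=P[P[:,2]>.06];print("tube",P.mean(0),np.ptp(P,0))
E
```

```text
4871 4561 0.06987578102943845
lid rect mm ((593.9539184570312, -193.79779052734375), (130.7288055419922, 198.67239379882812), 11.371665000915527)
knob depth 70 [ 0.5964573  -0.21226299  0.12077883] [375.81428571 144.84285714] [0.01708126 0.01665339 0.01263053]
plane .122 [[ 0.59615942 -0.21198474  0.122     ]]
scene knob 66 [ 0.59973113 -0.21317987  0.12140409] [158.51515152 209.98484848]
tube [ 0.57795021 -0.00274528  0.07736752] [0.2047673  0.04227765 0.86110888]
```

```bash
ls pics
```

```text
crop_scene.png
crop_top.png
scene0.png
top0.png
```

View pics/crop_top.png

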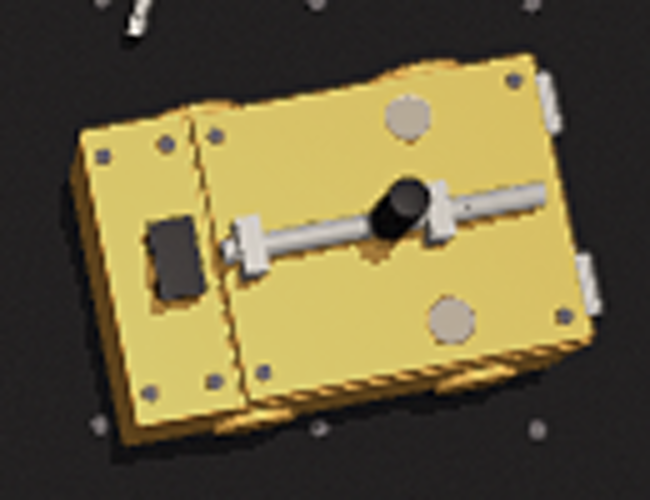

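View pics/crop_scene.png

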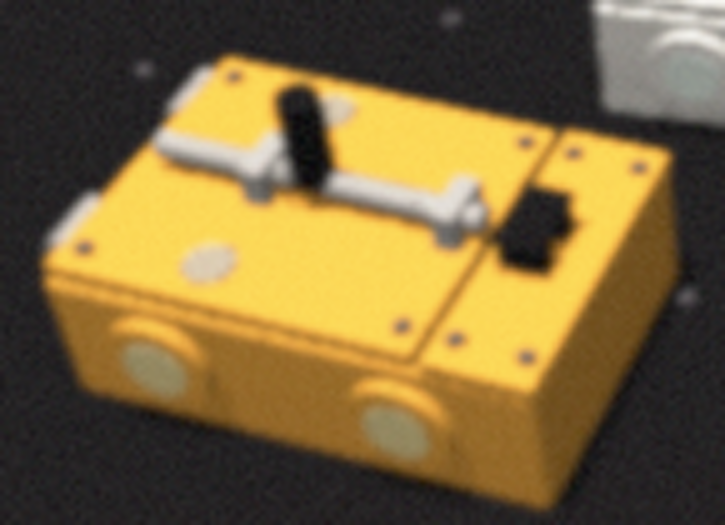

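Run:
```python
from h import *;import pickle
d=pickle.load(open("d0.pkl","rb"));t=d["top"]
for b in((470,10,560,130),(500,170,560,230),(205,40,235,80),(320,35,350,115)):
    G=np.array([(x,y) for y in range(b[1],b[3]) for x in range(b[0],b[2])]);Q=depthpts(t,G);Q=Q[t["depth"][G[:,1],G[:,0]]>0];q=Q[Q[:,2]>.01]
    print(b,len(q),q.min(0) if len(q) else 0,np.percentile(q,98,axis=0))
from bench import arm
from scipy.spatial.transform import Rotation as Ro
th=np.radians(11.37);C=np.array([.594,-.1938]);u=np.array([-np.sin(th),np.cos(th)])
for sg in(1,-1):
    y=sg*np.array([np.cos(th),np.sin(th),0]);x=np.array([0,0,-1.]);R=Ro.from_matrix(np.c_[x,y,np.cross(x,y)]).as_rotvec()
    for a,z in((-.063,.2),(-.063,.103),(.012,.103)):
        p=C+u*a;q=arm.inverse_kinematics([*p,z],R);print(sg,p,q)
```

```text
(470, 10, 560, 130) 7104 [ 0.70269626 -0.66127726  0.01005231] [ 0.8871617  -0.45901921  0.08840862]
(500, 170, 560, 230) 493 [ 0.43799747 -0.64874445  0.01008259] [ 0.53825342 -0.55810678  0.04370613]
(205, 40, 235, 80) 454 [0.78214752 0.09425334 0.01006452] [0.83073581 0.15120257 0.06176428]
(320, 35, 350, 115) 490 [ 0.69805468 -0.16734175  0.01069923] [ 0.85882311 -0.11417025  0.02718616]
1 [ 0.60642007 -0.2555636 ] [-0.41692705  0.50436461  1.57483656  0.          1.06239149 -0.61537098]
1 [ 0.60642007 -0.2555636 ] [-0.41692705  0.62420284  1.62509679  0.          0.89229303 -0.61537098]
1 [ 0.59163427 -0.18203551] [-0.31771553  0.57737324  1.71846805  0.          0.84575136 -0.51615946]
-1 [ 0.60642007 -0.2555636 ] [-4.16927048e-01  5.04364607e-01  1.57483656e+00 -4.44089210e-16
  1.06239149e+00  2.52622167e+00]
-1 [ 0.60642007 -0.2555636 ] [-4.16927048e-01  6.24202835e-01  1.62509679e+00 -4.44089210e-16
  8.92293025e-01  2.52622167e+00]
-1 [ 0.59163427 -0.18203551] None
```

All obstacles are below 0.09 m. The lid measures 131 × 199 mm at z = 0.070, the knob top is at z ≈ 0.121 to 0.122, and the slide is about 4 mm, all matching the given sizes. I'll push with closed fingers.

Run:
```python
from h import *
from bench import arm,get_image
from scipy.spatial.transform import Rotation as Ro
th=np.radians(11.37);C=np.array([.594,-.1938]);u=np.array([-np.sin(th),np.cos(th)])
y=np.array([np.cos(th),np.sin(th),0]);x=np.array([0,0,-1.]);R=Ro.from_matrix(np.c_[x,y,np.cross(x,y)]).as_rotvec()
P=lambda a,z:[*(C+u*a-.001*y[:2]),z]
A=lambda:(round(float((arm.get_state()["ee_pos"][:2]-C)@u),4),arm.get_state()["wrist_force"].round(1),arm.get_state()["t"])
arm.move_ptp(P(-.063,.2),R);arm.gripper_to(0.0)
print("down",arm.line_to(P(-.063,.103),feed=.1,force_limit=10),A())
print("push",arm.line_to(P(.014,.103),feed=.03,force_limit=15),A())
```

```text
down False (-0.0633, array([ 0.2, -0.4, -0.5]), 4.4333)
push True (0.001, array([ 0.8, -3.2,  0.9]), 6.35)
```

```bash
cat >> h.py <<'E'
C=np.array([.594,-.1938]);th=np.radians(11.37);u=np.array([-np.sin(th),np.cos(th)])
E
python3 - <<'E'
from h import *
from bench import arm,get_image
p=lambda a,z:[*(C+u*a-.001*np.array([u[1],-u[0]])),z]
arm.line_to(p(-.035,.103),feed=.1)
arm.line_to(p(-.09,.24),feed=.2)
for n,b in(("top",(295,105,425,205)),("scene",(100,190,245,295))):
    im=get_image(n);x0,y0,x1,y1=b
    cv2.imwrite(f"pics/b_{n}.png",cv2.resize(im["color"][y0:y1,x0:x1],None,fx=5,fy=5,interpolation=cv2.INTER_CUBIC))
    G=np.array([(x,y) for y in range(y0,y1) for x in range(x0,x1)]);Q=depthpts(im,G)
    k=(Q[:,2]>.114)&(Q[:,2]<.13)&(abs((Q[:,:2]-C)@u)<.05)&(abs(Q[:,0]-.594)<.04)
    if k.any():
        c=Q[k].mean(0);print(n,k.sum(),c,"slide",(c[:2]-C)@u+.0225, "plane", (plane(im,G[k].mean(0),.122)[0,:2]-C)@u+.0225)
print(arm.get_state()["t"])
E
```

```text
top 66 [ 0.58867065 -0.17211822  0.12123838] slide 0.04480691627212671 plane 0.04497664380342839
scene 76 [ 0.59094865 -0.17051879  0.12058954] slide 0.045925864301425576 plane 0.04685014790929304
7.85
```

View pics/b_top.png

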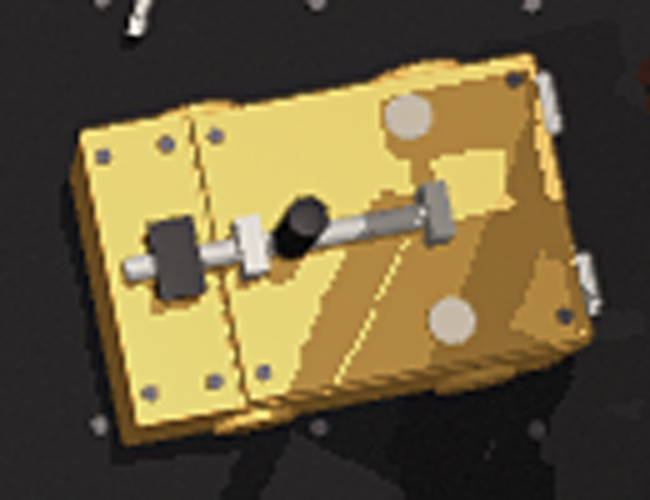

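View pics/b_scene.png

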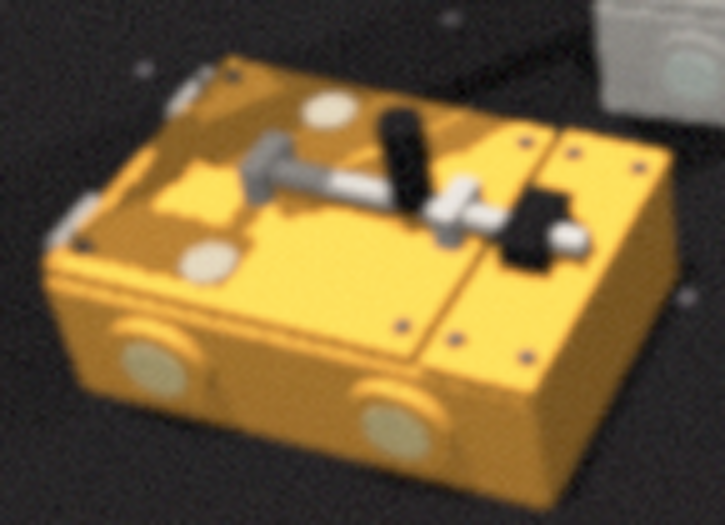

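Both views show the tip through the keeper (top crop at (125,268)) and the knob at a slide of about 0.045. The robot is clear, so I'll hand in.

Run:
```python
from h import *
from bench import arm,get_image
import pickle
a=pickle.load(open("d0.pkl","rb"))["top"]["color"];b=get_image("top")["color"]
for n,(x0,y0,x1,y1) in dict(tube=(255,140,290,175),alu=(120,155,240,245)).items():
    print(n,np.abs(a[y0:y1,x0:x1].astype(int)-b[y0:y1,x0:x1]).mean())
print(arm.get_state()["wrist_force"].round(2))
arm.sign_off()
```

```text
tube 7.036734693877551
alu 10.75219135802469
[-1.32 -0.59 -0.69]
the job is handed in; nothing more can be done
```

The tube and aluminium patches differ from the first picture, so I'll check whether that is only lighting.

Run:
```python
from bench import get_image
import cv2
cv2.imwrite("pics/end_top.png",get_image("top")["color"])
```

```text
the job is handed in; nothing more can be done
```

I pushed the gold chamber's bolt home with closed fingers, then backed the arm off and handed the job in at about 8 s.

- **Gold bolt:** the push stopped on its 15 N force limit. Afterwards the knob measured a slide of 0.045 m in the top view and 0.046–0.047 m in the scene view. The scene reading overshoots the 0.045 stop, which fits the calibration error. Both pictures show the tip through the keeper and the arm clear of the knob.
- **Lens tube and aluminium bolt (not fully confirmed):** the arm was never sent near either. My last check compared before and after pictures of them and was inconclusive. The mean pixel change was 7 grey levels for the tube patch and 11 for the aluminium patch. The gold lid also looked brighter, with new arm shadows, so lighting is the likely cause. I did not measure their positions again before handing in, and the camera was no longer available afterwards.
- **Wrist force:** it read about 1.6 N with the arm in free air. I put this down to sensor offset, not contact.

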